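Open the blue side of the lens cabinet

TASK

I need to get at the lens stock behind the blue door of the little grey lens cabinet. Slide the blue door along its track, as far as it will go, behind its white neighbour, and let go of it. Leave the white door shut.

Things in the scene. Friction and masses are not known exactly. Their poses are not given: they have to be found in the camera images.
- blue_door (a joint): Travel in m of the blue door (166 wide, 152 high, 10 thick): 0 shut, growing as it slides right, behind the white door; starts 0 to 0.025, end stop at 0.132 (fully open, its pull just beside the white door's edge). It is on the rear track and closes the cabinet's left half as the robot faces it. About 2 N of drag; stays where it is left.
- blue_pull (a point): Where to hold the blue pull, 172 mm above the bench, 23 mm below its top. An upright blue bar at the blue door's outer (left) end, 14 mm along the track, 26 deep, 95 tall, 22 mm clear in front of the cabinet; free space at both sides and above; stalks to the door 105 to 140 mm above the bench. Axes: x level into the cabinet, y level along the track to the left (the door opens along -y), z up.
- white_door (a joint): Travel in m of the white door (same size, front track, closing the right half): 0 shut, as it starts, growing as it slides left in front of the blue door, at most 0.132. It stays shut. It has a like white pull at its outer (right) end, 300 mm right of the blue pull when both are shut.
- cabinet: Grey bench-top cabinet, fixed, 340 wide, 145 deep, 165 high, with a double track for the two doors along its front, which looks roughly towards the robot (turned up to 15 degrees). Origin: on the bench, 70 mm behind its front edge, half-way along its width. x points to its back, y along the track to the left, z up.

How it is judged:
At the end, for the whole second after the job is handed in: The blue door stands at rest behind the white door, within 17 mm of its end stop (travel over 115 mm of 132 mm), and the white door is shut to within 15 mm (value of joint blue_door above 0.115 m and velocity of joint blue_door between -0.01 and 0.01 m/s and value of joint white_door below 0.015 m); the robot touches nothing.
It fails at once if the white door is slid open by more than 20 mm (value of joint white_door above 0.02 m).
It also fails if it takes over 32 s, if anything falls off the work surface, if the arm or the gripper's body presses on something with over 40 N, if the wrist force passes 120 N, or if a joint passes its speed limit or range.

ROBOT

A 7-joint arm with a two-finger parallel gripper is mounted at the origin on the work surface. World frame = base frame: x ahead of the robot, y to its left, z up, the work surface at z = 0. Lengths are in m, angles in rad, forces in N, time in s.
With the tool pointing down it reaches from about 0.425 to 1.025 m from the base axis. Payload 9.4 kg.
Tool frame: the origin (TCP) lies at the very end of the fingers, on their centre line; the grasp point (between the pads) lies 19 mm behind it; z points along the fingers, y is the line along which they close (so a half turn about z gives the same grasp; the last joint's range is limited). The gripper opens to 85 mm and grips with 20 to 120 N. Pads are 22 mm wide; open, the fingers measure 114 mm over their backs; the gripper's body (76 mm by 85 mm) begins 54 mm behind the grasp point. The pads swing forward as they close: fully open they stand 13 mm farther back than shut.
Start: joints at [-1.39, 0.599, -0.003, 1.599, 0.002, 0.943, -0.08], TCP at [0.185, 0.701, 0.231] pointing down, gripper open.
Joint ranges: [-2.57, 2.57], [-0.35, 1.97], [-1.29, 1.29], [0.11, 2.56], [-1.05, 4.19], [0.11, 1.86], [-2.63, 2.63]. Speed limits (rad/s): [2.22, 2.22, 3.01, 3.01, 3.14, 3.14, 3.14].

INTERFACE

Orientations are given as a unit quaternion [x, y, z, w].
In Python, from station import sense, read_camera, get_calibration, close_job gives the robot as it stands.
- The arm moves only by the tool carry_out, never from a script. Its argument "increments" is a list of rows, each an object with "travel": the shift along the tool's x, y, z scaled (see below), a list of three; "angular": the turn, a rotation vector about the tool's x, y, z scaled (see below), a list of three; "grip": the gripper command: -1 is fully open, 1 is shut, values between are in proportion. In form: [{"travel": [x, y, z], "angular": [ax, ay, az], "grip": grip}, ...]. A call has 1 to 5 rows; each row is the pose to reach, as a shift and turn from the pose commanded when the call began, along the tool's axes at that moment, turning the shorter way round; what a row does not reach only later rows make up. The controller multiplies each number of a shift by 0.12 m and each number of a turn by 180 degrees. A row lasts 1/12 s, in which the tool goes at most 41.7 mm and 7.16 degrees, less where a joint would pass 70% of its speed; a pose out of reach is approached as far as the arm can. A call with a number of a shift or a turn outside -1 to 1 is refused whole. A call with a gripper value outside its range is refused whole. The fingers move at their own pace and stop on an object; the grip force is fixed at half the most. Time passes only in rows, so rows that repeat a pose let the fingers close. It gives the time, the measured TCP pose, the force, the opening and the grip force at its end, in the units of the state.
- sense(): the state, without advancing time (a new reading comes with each control period).
- read_camera(name): name is "scene" or "top" or "wrist"; returns the picture (480x640x3 uint8, red, green, blue); there is no depth.
- get_calibration(name): a dict with "vertical_fov" (degrees; the focal length in pixels is half the picture's height over the tangent of half this angle, whatever the lens; pixels are square), "cx", "cy" (the principal point, pixels), "T" (4x4, takes a point from camera to world coordinates). Camera axes: x right, y up, looking along -z (the intrinsics and any distortion apply to the point x, -y, -z); pixel columns grow to the right and rows downward; lengths in m; the calibration is good to about 2 mm. The wrist camera is an equidistant fisheye: a pixel r from the principal point sees the ray r / f radians off the axis. A picture is of the moment at which its call begins: read the wrist's pose just before it. get_calibration takes no time and is no camera call; for the wrist camera it gives the pose at the moment of the call.
- close_job(): hands the job in; it is judged then, once.
The state is a dict: "t": time; "q": joint angles; "joint_vel": joint speeds; "joint_torque": joint torques, N m; "tcp_pos": TCP position; "orientation": TCP orientation; "wrist_force": force on the tool from outside, world axes, zero at the start; "wrist_torque": the same for the moment, N m; "opening": finger opening in m; "gripper_force": force on a finger pad.
Only numpy, scipy, OpenCV 4.12 (cv2) and the standard library are available. Lean on these libraries where they do the work, as an engineer would, in place of code of your own. Each camera call takes 0.05 s, during which the arm holds its last target. There are 200 camera calls.

## Working session

There is one attempt and no reset: what is moved stays moved. The work goes in short steps, Python scripts to look and compute and a tool call to move; the robot and the scene stay as the last step left them, time stands still between calls to the robot, and variables do not carry over. Pictures are saved under pics/ and viewed, at most 10 in all, crops included, and the job is handed in when it is done.

Besides the shell and the picture viewer there is one more tool, called after "Call:" as name(argument=value, ...) on one line, values as JSON. carry_out: Moves the arm, as the interface text tells. Its arguments: {"type":"object","properties":{"increments":{"type":"array"}},"required":["increments"]}

```bash
mkdir -p pics; python3 - <<'E'
from station import *
import cv2
s=sense(); print({k:s[k] for k in('t','q','tcp_pos','orientation','opening')})
for n in('scene','top'):
    cv2.imwrite(f'pics/{n}0.png',read_camera(n)[:,:,::-1]); print(n,get_calibration(n))
E
```

```text
{'t': 0.0, 'q': array([-1.38970627,  0.60013946, -0.00256228,  1.60010803,  0.00175879,
        0.94290334, -0.0798187 ]), 'tcp_pos': array([0.18470997, 0.7005974 , 0.23041411]), 'orientation': array([ 1.28522878e-01,  9.91706239e-01, -7.76386386e-04, -5.08094203e-05]), 'opening': 0.08529645816193761}
scene {'vertical_fov': 52.25206692749164, 'cx': 313.94335179462, 'cy': 237.04764332123946, 'T': array([[ 0.27509974,  0.92256825, -0.27053274,  0.27295321],
       [-0.96137586,  0.26141152, -0.08614219, -0.07307207],
       [-0.00875168,  0.28378134,  0.95884908,  1.10849781],
       [ 0.        ,  0.        ,  0.        ,  1.        ]])}
top {'vertical_fov': 45.08919846927544, 'cx': 330.3028849173494, 'cy': 244.03425165501574, 'T': array([[ 2.74240835e-02,  9.86732313e-01, -1.60022693e-01,
         3.98749458e-01],
       [-9.99351432e-01,  2.33257071e-02, -2.74340351e-02,
        -1.33069223e-04],
       [-2.33374064e-02,  1.60671261e-01,  9.86732036e-01,
         1.24216324e+00],
       [ 0.00000000e+00,  0.00000000e+00,  0.00000000e+00,
         1.00000000e+00]])}
```

View pics/scene0.png

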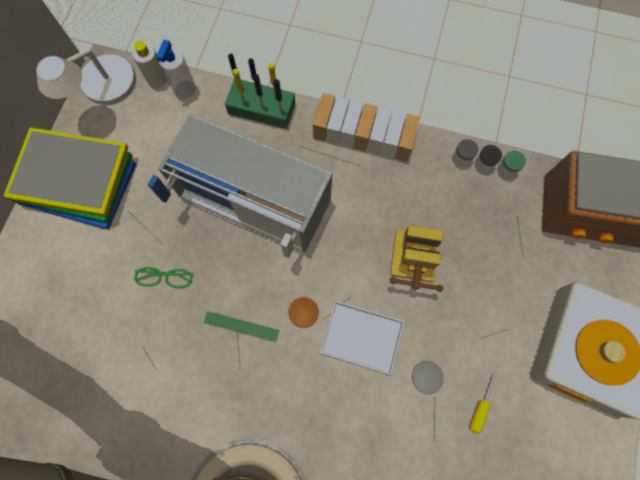

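View pics/top0.png

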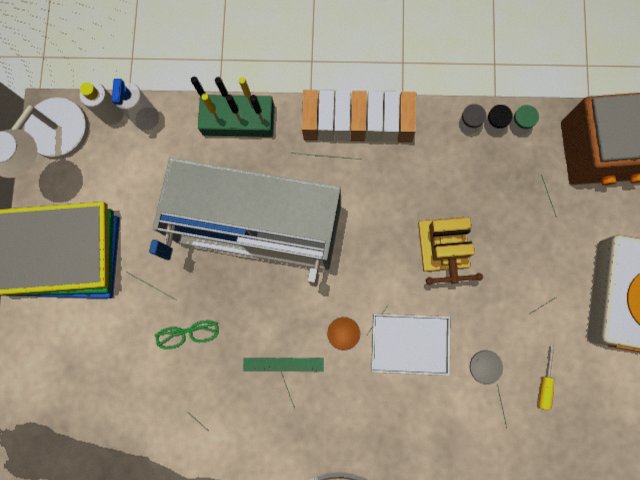

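The cabinet is at upper left. The blue pull is at about (160,247) in top and (160,188) in scene; the white pull is at (314,272) and (286,240). I'll enlarge both.

```bash
python3 - <<'E'
import cv2,numpy as np
a=cv2.imread('pics/top0.png')[150:290,140:350];b=cv2.imread('pics/scene0.png')[110:250,140:350]
r=lambda i:cv2.resize(i,(798,532),interpolation=cv2.INTER_CUBIC)
cv2.imwrite('pics/tc.png',r(a)); cv2.imwrite('pics/sc.png',r(b))
E
```

```text
(no output)
```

View pics/tc.png

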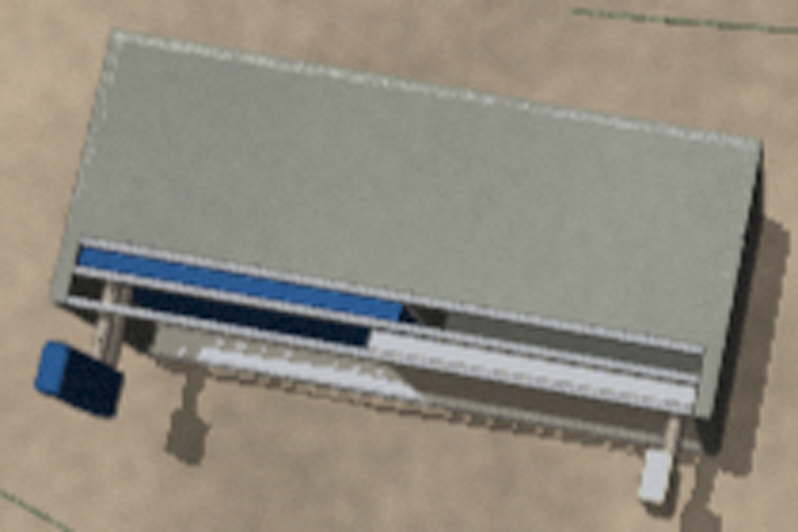

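View pics/sc.png

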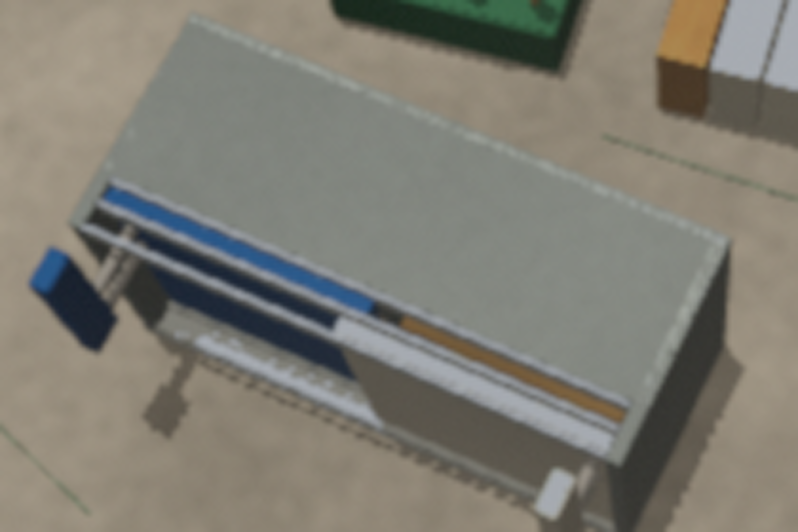

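Top crop: the blue pull's top face is centred at (53,368) and the white's at (654,476). The roof corners are (115,32), (761,143), (53,301) and (712,417). Scene crop: blue top (51,271), white top (556,493), roof corners (193,15), (728,240), (75,223) and (618,463).

```bash
cat > h.py <<'E'
import numpy as np
from station import *
from scipy.spatial.transform import Rotation as R
def ray(n,u,v):
    c=get_calibration(n);f=240/np.tan(np.radians(c['vertical_fov']/2))
    T=c['T'];return T[:3,3],T[:3,:3]@np.array([(u-c['cx'])/f,-(v-c['cy'])/f,-1])
def at(n,u,v,z):
    o,d=ray(n,u,v);return o+d*(z-o[2])/d[2]
E
python3 - <<'E'
from h import *
np.set_printoptions(precision=4,suppress=True)
P={'blue':((53,368),(51,271),.195),'white':((654,476),(556,493),.195),'BL':((115,32),(193,15),.165),'BR':((761,143),(728,240),.165),'FL':((53,301),(75,223),.165),'FR':((712,417),(618,463),.165)}
W={}
for k,(t,s,z) in P.items():
    a=at('top',140+t[0]/3.8,150+t[1]/3.8,z);b=at('scene',140+s[0]/3.8,110+s[1]/3.8,z)
    W[k]=(a+b)/2;print(k,a[:2],b[:2])
d=lambda a,b:np.linalg.norm(W[a]-W[b])
print('w',d('BL','BR'),d('FL','FR'),'d',d('BL','FL'),d('BR','FR'),'pulls',d('blue','white'))
for a,b in(('BL','BR'),('FL','FR'),('blue','white')):
    v=W[a]-W[b];print('yaw',np.degrees(np.arctan2(-v[0],v[1])))
print(get_calibration('wrist')['T'])
E
```

```text
blue [0.5556 0.3547] [0.5552 0.3535]
white [0.5102 0.0605] [0.5108 0.0592]
BL [0.735  0.3462] [0.7348 0.3467]
BR [0.6834 0.0137] [0.6832 0.0145]
FL [0.5942 0.3674] [0.5949 0.3651]
FR [0.5434 0.0345] [0.5435 0.0367]
w 0.33630218773107945 0.334612133505049 d 0.14177119507742056 0.14150112722991215 pulls 0.29760235369276017
yaw -8.827618653811117
yaw -8.783629148766938
yaw -8.677460261263247
[[ 0.2556 -0.934  -0.2497  0.1215]
 [ 0.9668  0.2467  0.0669  0.7176]
 [-0.0009 -0.2585  0.966   0.3727]
 [ 0.      0.      0.      1.    ]]
```

Call:
carry_out(increments=[{"travel":[0,0,-0.25],"angular":[0,0,0],"grip":-1},{"travel":[-0.2,-0.1,-0.42],"angular":[0,0,0],"grip":-1},{"travel":[-0.45,-0.22,-0.42],"angular":[0,0,0],"grip":-1},{"travel":[-0.7,-0.38,-0.42],"angular":[0,0,0],"grip":-1},{"travel":[-1,-0.54,-0.42],"angular":[0,0,0],"grip":-1}])

```text
t: 0.52
tcp_pos: [0.2837, 0.6073, 0.2816]
orientation: [0.127, 0.992, 0.0, -0.0]
wrist_force: [1.3, 0.2, -0.3]
opening: 0.0857
gripper_force: 0.0
```

Call:
carry_out(increments=[{"travel":[-0.25,-0.13,0],"angular":[0,0,0],"grip":-1},{"travel":[-0.5,-0.27,0],"angular":[0,0,0],"grip":-1},{"travel":[-0.75,-0.4,0],"angular":[0,0,0],"grip":-1},{"travel":[-1,-0.54,0],"angular":[0,0,0],"grip":-1},{"travel":[-1,-0.54,0],"angular":[0,0,0],"grip":-1}])

```text
t: 0.93
tcp_pos: [0.3905, 0.5081, 0.2816]
orientation: [0.133, 0.991, -0.002, 0.002]
wrist_force: [1.1, 0.1, 0.1]
opening: 0.0859
gripper_force: 0.0
```

Call:
carry_out(increments=[{"travel":[-0.25,-0.13,0],"angular":[0,0,0],"grip":-1},{"travel":[-0.5,-0.27,0],"angular":[0,0,0],"grip":-1},{"travel":[-0.75,-0.4,0],"angular":[0,0,-0.0333],"grip":-1},{"travel":[-1,-0.54,0],"angular":[0,0,-0.0333],"grip":-1},{"travel":[-1,-0.54,0],"angular":[0,0,-0.0333],"grip":-1}])

```text
t: 1.35
tcp_pos: [0.4893, 0.4145, 0.2815]
orientation: [0.081, 0.997, -0.002, 0.001]
wrist_force: [0.7, -0.8, 0.8]
opening: 0.0854
gripper_force: 0.0
```

```bash
cat >> h.py <<'E'
np.set_printoptions(precision=4,suppress=True)
yaw=np.radians(-8.77);C=np.array([[np.cos(yaw),-np.sin(yaw),0],[np.sin(yaw),np.cos(yaw),0],[0,0,1]]) # cols: cabinet axes
def rel(p):
    s=sense();Q=R.from_quat(s['orientation']).as_matrix()
    print('t',s['t'],'tcp',s['tcp_pos'],'F',s['wrist_force'],'open',s['opening'],'\n units',Q.T@(np.array(p)-s['tcp_pos'])/.12,'tool y',Q[:,1],'x',Q[:,0])
E
python3 -c "
from h import *
rel([.5554,.3541,.153])"
```

```text
t 1.35 tcp [0.4893 0.4145 0.2815] F [ 0.6896 -0.8302  0.7687] open 0.08539641204675169 
 units [-0.6214 -0.4045  1.0738] tool y [ 0.1614  0.9869 -0.0031] x [-0.9869  0.1614 -0.0031]
```

Call:
carry_out(increments=[{"travel":[-0.25,-0.16,0],"angular":[0,0,0],"grip":-1},{"travel":[-0.5,-0.32,0],"angular":[0,0,0],"grip":-1},{"travel":[-0.62,-0.4,0.2],"angular":[0,0,0],"grip":-1},{"travel":[-0.62,-0.4,0.35],"angular":[0,0,0],"grip":-1},{"travel":[-0.62,-0.4,0.35],"angular":[0,0,0],"grip":-1}])

```text
t: 1.77
tcp_pos: [0.5489, 0.3602, 0.2359]
orientation: [0.078, 0.997, -0.002, -0.002]
wrist_force: [0.6, 0.4, 0.2]
opening: 0.0854
gripper_force: 0.0
```

```bash
python3 -c "
from h import *
import cv2
rel([.5554,.3541,.153])
a=read_camera('top')[130:330,100:370,::-1]; cv2.imwrite('pics/t1.png',cv2.resize(a,(783,580)))"
```

```text
t 1.7667 tcp [0.5489 0.3602 0.2359] F [0.5823 0.3752 0.205 ] open 0.08544167930059371 
 units [-0.0641 -0.0384  0.6911] tool y [ 0.1554  0.9878 -0.0046] x [-0.9878  0.1555  0.0038]
```

View pics/t1.png

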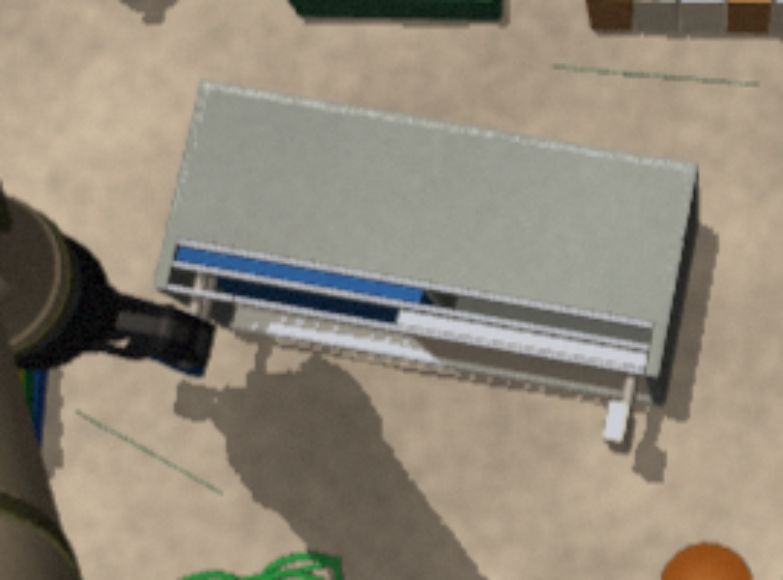

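The gripper stands over the blue pull, which is hidden under the fingers at about (190,345), and it lines up with the track. I'll let it settle, then descend.

Call:
carry_out(increments=[{"travel":[0,0,0],"angular":[0,0,0],"grip":-1},{"travel":[0,0,0],"angular":[0,0,0],"grip":-1}])

```text
t: 1.98
tcp_pos: [0.5492, 0.3639, 0.2408]
orientation: [0.076, 0.997, 0.001, 0.0]
wrist_force: [-0.3, -0.5, 0.1]
opening: 0.0856
gripper_force: 0.0
```

```bash
python3 -c "
from h import *
rel([.5554,.3541,.153])"
```

```text
t 1.9833 tcp [0.5492 0.3639 0.2408] F [-0.2927 -0.515   0.0587] open 0.08560392535510328 
 units [-0.0628 -0.074   0.7316] tool y [0.151  0.9885 0.0013] x [-0.9885  0.151  -0.0006]
```

Call:
carry_out(increments=[{"travel":[-0.063,-0.074,0.1],"angular":[0,0,0],"grip":-1},{"travel":[-0.063,-0.074,0.3],"angular":[0,0,0],"grip":-1},{"travel":[-0.063,-0.074,0.5],"angular":[0,0,0],"grip":-1},{"travel":[-0.063,-0.074,0.73],"angular":[0,0,0],"grip":-1},{"travel":[-0.063,-0.074,0.73],"angular":[0,0,0],"grip":-1}])

```text
t: 2.4
tcp_pos: [0.5537, 0.3508, 0.1475]
orientation: [0.076, 0.997, -0.002, -0.002]
wrist_force: [-0.2, 0.1, 0.4]
opening: 0.085
gripper_force: 0.0
```

Call:
carry_out(increments=[{"travel":[0,0,0],"angular":[0,0,0],"grip":-1},{"travel":[0,0,0],"angular":[0,0,0],"grip":-1}])

```text
t: 2.57
tcp_pos: [0.5564, 0.3528, 0.1533]
orientation: [0.076, 0.997, 0.0, 0.001]
wrist_force: [0.7, -0.5, 1.4]
opening: 0.0855
gripper_force: 0.0
```

```bash
python3 -c "
from h import *
import cv2
rel([.5554,.3541,.153])
a=read_camera('wrist')[:,:,::-1]; cv2.imwrite('pics/w1.png',a)"
```

```text
t 2.5667 tcp [0.5564 0.3528 0.1533] F [ 0.7486 -0.5334  1.4183] open 0.08546723244046321 
 units [0.01   0.0093 0.0024] tool y [0.1525 0.9883 0.0009] x [-0.9883  0.1525 -0.0011]
```

View pics/w1.png

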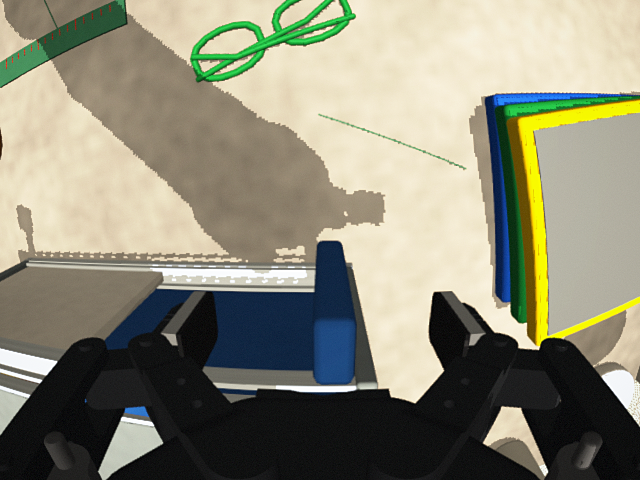

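The blue pull is at about column 333, centred between the pads at columns 215 and 430, with nothing in the way. I'll close the gripper.

Call:
carry_out(increments=[{"travel":[0,0,0],"angular":[0,0,0],"grip":1},{"travel":[0,0,0],"angular":[0,0,0],"grip":1},{"travel":[0,0,0],"angular":[0,0,0],"grip":1},{"travel":[0,0,0],"angular":[0,0,0],"grip":1},{"travel":[0,0,0],"angular":[0,0,0],"grip":1}])

```text
t: 3.03
tcp_pos: [0.5558, 0.3527, 0.1525]
orientation: [0.076, 0.997, 0.0, 0.0]
wrist_force: [-0.0, -0.1, -0.0]
opening: 0.0253
gripper_force: 0.0
```

Call:
carry_out(increments=[{"travel":[0,0,0],"angular":[0,0,0],"grip":1},{"travel":[0,0,0],"angular":[0,0,0],"grip":1},{"travel":[0,0,0],"angular":[0,0,0],"grip":1},{"travel":[0,0,0],"angular":[0,0,0],"grip":1},{"travel":[0,0,0],"angular":[0,0,0],"grip":1}])

```text
t: 3.45
tcp_pos: [0.5559, 0.353, 0.1525]
orientation: [0.076, 0.997, 0.0, 0.0]
wrist_force: [-1.2, 1.4, 5.9]
opening: 0.0133
gripper_force: 58.8
```

```bash
python3 -c "
from h import *
rel([.5554,.3541,.153])"
```

```text
t 3.45 tcp [0.5559 0.353  0.1525] F [-1.2417  1.4063  5.9049] open 0.013317857304692494 
 units [ 0.0053  0.0087 -0.0039] tool y [0.1523 0.9883 0.0007] x [-0.9883  0.1523 -0.0005]
```

Call:
carry_out(increments=[{"travel":[0,-0.05,0],"angular":[0,0,0],"grip":1},{"travel":[0,-0.12,0],"angular":[0,0,0],"grip":1},{"travel":[0,-0.2,0],"angular":[0,0,0],"grip":1},{"travel":[0,-0.28,0],"angular":[0,0,0],"grip":1},{"travel":[0,-0.36,0],"angular":[0,0,0],"grip":1}])

```text
t: 3.87
tcp_pos: [0.5492, 0.3098, 0.1525]
orientation: [0.076, 0.997, 0.0, 0.0]
wrist_force: [0.0, 2.3, 5.0]
opening: 0.0132
gripper_force: 59.3
```

Call:
carry_out(increments=[{"travel":[0,-0.08,0],"angular":[0,0,0],"grip":1},{"travel":[0,-0.16,0],"angular":[0,0,0],"grip":1},{"travel":[0,-0.24,0],"angular":[0,0,0],"grip":1},{"travel":[0,-0.32,0],"angular":[0,0,0],"grip":1},{"travel":[0,-0.4,0],"angular":[0,0,0],"grip":1}])

```text
t: 4.28
tcp_pos: [0.5419, 0.2622, 0.1525]
orientation: [0.076, 0.997, 0.0, 0.0]
wrist_force: [-0.0, 1.9, 5.2]
opening: 0.0131
gripper_force: 59.3
```

```bash
python3 -c "
from h import *
rel([.5559,.3530,.1525])"
```

```text
t 4.2833 tcp [0.5419 0.2622 0.1525] F [-0.0214  1.8537  5.2214] open 0.013067679549200314 
 units [0.0003 0.7656 0.0004] tool y [0.1524 0.9883 0.0009] x [-0.9883  0.1524 -0.0007]
```

Call:
carry_out(increments=[{"travel":[0,-0.06,0],"angular":[0,0,0],"grip":1},{"travel":[0,-0.12,0],"angular":[0,0,0],"grip":1},{"travel":[0,-0.17,0],"angular":[0,0,0],"grip":1},{"travel":[0,-0.22,0],"angular":[0,0,0],"grip":1},{"travel":[0,-0.25,0],"angular":[0,0,0],"grip":1}])

```text
t: 4.7
tcp_pos: [0.5373, 0.2321, 0.1525]
orientation: [0.077, 0.997, 0.0, 0.0]
wrist_force: [-0.7, 2.1, 5.4]
opening: 0.0132
gripper_force: 59.3
```

Call:
carry_out(increments=[{"travel":[0,-0.01,0],"angular":[0,0,0],"grip":1},{"travel":[0,-0.02,0],"angular":[0,0,0],"grip":1},{"travel":[0,-0.03,0],"angular":[0,0,0],"grip":1},{"travel":[0,-0.03,0],"angular":[0,0,0],"grip":1},{"travel":[0,-0.03,0],"angular":[0,0,0],"grip":1}])

```text
t: 5.12
tcp_pos: [0.5368, 0.2288, 0.1525]
orientation: [0.077, 0.997, 0.0, 0.0]
wrist_force: [-0.0, 0.1, 6.6]
opening: 0.0134
gripper_force: 59.5
```

```bash
python3 -c "
from h import *
rel([.5559,.3530,.1525])"
```

```text
t 5.1167 tcp [0.5368 0.2288 0.1525] F [-0.0353  0.1397  6.5898] open 0.013413460408819874 
 units [ 0.0007  1.047  -0.0001] tool y [0.1528 0.9883 0.0001] x [-0.9883  0.1528 -0.0005]
```

Call:
carry_out(increments=[{"travel":[0,-0.01,0],"angular":[0,0,0],"grip":1},{"travel":[0,-0.02,0],"angular":[0,0,0],"grip":1},{"travel":[0,-0.03,0],"angular":[0,0,0],"grip":1},{"travel":[0,-0.03,0],"angular":[0,0,0],"grip":1}])

```text
t: 5.45
tcp_pos: [0.5365, 0.2268, 0.1525]
orientation: [0.076, 0.997, 0.001, 0.001]
wrist_force: [-0.2, 4.5, 3.9]
opening: 0.0132
gripper_force: 59.2
```

```bash
python3 -c "
from h import *
rel([.5559,.3530,.1525])"
```

```text
t 5.45 tcp [0.5365 0.2268 0.1525] F [-0.2096  4.4768  3.9289] open 0.013164445445393141 
 units [0.     1.0644 0.002 ] tool y [0.1519 0.9884 0.0021] x [-0.9884  0.1519 -0.0011]
```

The door has moved about 128 mm and the resistance is rising, so it's at the stop. I'll ease back and release.

Call:
carry_out(increments=[{"travel":[0,0.008,0],"angular":[0,0,0],"grip":1},{"travel":[0,0.008,0],"angular":[0,0,0],"grip":-0.2},{"travel":[0,0.008,0],"angular":[0,0,0],"grip":-0.2},{"travel":[0,0.008,0],"angular":[0,0,0],"grip":-0.2},{"travel":[0,0.008,0],"angular":[0,0,0],"grip":-0.2}])

```text
t: 5.87
tcp_pos: [0.536, 0.2261, 0.1518]
orientation: [0.077, 0.997, -0.0, -0.0]
wrist_force: [0.1, 0.5, -0.2]
opening: 0.0511
gripper_force: 0.0
```

Call:
carry_out(increments=[{"travel":[0,0,0],"angular":[0,0,0],"grip":-0.2},{"travel":[0,0,0],"angular":[0,0,0],"grip":-0.2},{"travel":[0,0,0],"angular":[0,0,0],"grip":-0.2}])

```text
t: 6.12
tcp_pos: [0.5363, 0.2265, 0.152]
orientation: [0.077, 0.997, -0.0, -0.0]
wrist_force: [0.4, 0.0, 0.3]
opening: 0.0512
gripper_force: 0.0
```

```bash
python3 -c "
from h import *
import cv2
rel([.5559,.3530,.1525])
a=read_camera('wrist')[:,:,::-1]; cv2.imwrite('pics/w2.png',a)"
```

```text
t 6.1167 tcp [0.5363 0.2265 0.152 ] F [0.3579 0.0398 0.3231] open 0.05124190960642862 
 units [-0.0008  1.0667 -0.0042] tool y [ 0.1526  0.9883 -0.0001] x [-0.9883  0.1526  0.    ]
```

View pics/w2.png

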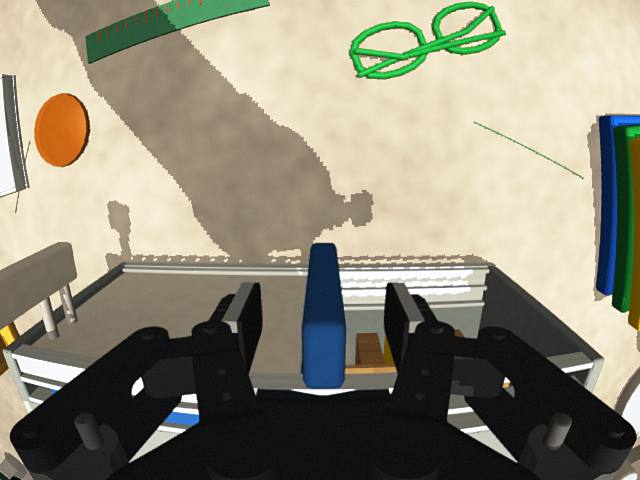

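The pull (column 323) stands free between the pads, right beside the white door's edge (column 300), and the left half is open. I'll lift straight up.

Call:
carry_out(increments=[{"travel":[0,0,-0.15],"angular":[0,0,0],"grip":-0.2},{"travel":[0,0,-0.35],"angular":[0,0,0],"grip":-0.2},{"travel":[0,0,-0.6],"angular":[0,0,0],"grip":-0.2},{"travel":[0,0,-0.85],"angular":[0,0,0],"grip":-0.2},{"travel":[0,0,-1],"angular":[0,0,0],"grip":-0.2}])

```text
t: 6.58
tcp_pos: [0.5369, 0.2269, 0.2751]
orientation: [0.077, 0.997, 0.001, 0.001]
wrist_force: [0.3, 1.1, 0.1]
opening: 0.0514
gripper_force: 0.0
```

Call:
carry_out(increments=[{"travel":[0.3,0,0],"angular":[0,0,0],"grip":-0.2},{"travel":[0.6,0.2,0],"angular":[0,0,0],"grip":-0.2},{"travel":[0.8,0.4,0],"angular":[0,0,0],"grip":-0.2},{"travel":[0.9,0.6,0],"angular":[0,0,0],"grip":-0.2},{"travel":[0.9,0.6,0],"angular":[0,0,0],"grip":-0.2}])

```text
t: 7.0
tcp_pos: [0.4376, 0.3199, 0.2725]
orientation: [0.073, 0.997, 0.002, -0.0]
wrist_force: [0.9, 0.2, 1.0]
opening: 0.0512
gripper_force: 0.0
```

Call:
carry_out(increments=[{"travel":[0,0,0],"angular":[0,0,0],"grip":-0.2},{"travel":[0,0,0],"angular":[0,0,0],"grip":-0.2}])

```text
t: 7.17
tcp_pos: [0.4408, 0.3136, 0.272]
orientation: [0.077, 0.997, -0.0, 0.0]
wrist_force: [0.0, -1.1, 0.5]
opening: 0.0514
gripper_force: 0.0
```

```bash
python3 -c "
from h import *
import cv2
rel([.5559,.3530,.1525])
a=read_camera('scene')[90:290,120:390,::-1]; cv2.imwrite('pics/s2.png',cv2.resize(a,(783,580)))"
```

```text
t 7.1667 tcp [0.4408 0.3136 0.272 ] F [ 0.0046 -1.1122  0.4645] open 0.05144852834975333 
 units [-0.898   0.4714  0.9954] tool y [ 0.1527  0.9883 -0.0007] x [-0.9883  0.1527 -0.0002]
```

View pics/s2.png

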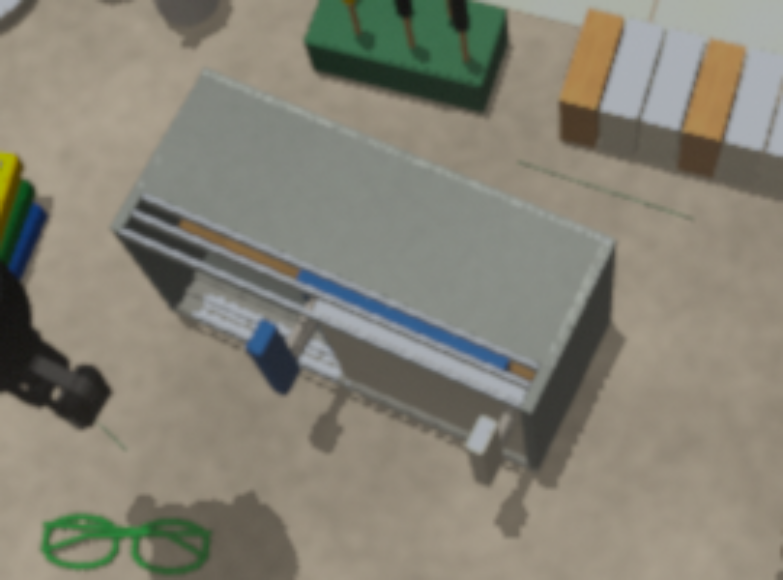

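The blue door is fully behind the white one. The pulls' spacing is about 168 mm, as expected at the end stop. The white door hasn't moved and the arm is clear.

```bash
python3 -c "
from station import *
print(close_job())"
```

```text
the job is handed in; nothing more can be done
None
```

The blue door is slid open to its end stop behind the white door, which stayed shut; the pull is released, the arm is clear, and the job was handed in at about 7 s (no verdict came back).

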